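# Queue two job boxes in the watchmaker's gravity lane

### The job

Load the sloped aluminium lane on the watchmaker's bench: set the long job box lengthways and upright on the open upper end of the lane and let it slide down under the clear cover until it rests against the end stop, then do the same with the short job box so that it comes to rest right behind the long one. Lower the boxes onto the lane, do not drop them.

Things in the scene. Friction and masses are not known exactly. Their poses are not given: they have to be found in the camera images.
- long_box: The longer closed job box, 80 mm long x 42 wide x 44 high, a plain rigid block: grey plastic body, off-white lid, about 160 g; upright on the bench. Origin: centre of its underside; x along its length, y across, z up. Grip it across the 42 mm width with the fingertips at least 14 mm above its underside, to clear the lane's side rims.
- short_box: The shorter closed job box, 54 mm long x 42 wide x 44 high, a plain rigid block: grey plastic body, off-white lid, about 110 g; upright on the bench. Origin: centre of its underside; x along its length, y across, z up. Grip it across the 42 mm width with the fingertips at least 14 mm above its underside, to clear the lane's side rims.
- deck: Slippery bed of the fixed aluminium lane, 310 mm long, 62 wide inside, sloping 15 degrees; boxes slide down it by themselves. Origin: on the bed, mid-width, at the inner face of the end stop (low end, 35 mm above the bench). x uphill along the bed, y across, z square out of it. At home the long box's origin is at x = 40 mm, the short one's behind it at 107.
- loading_spot (a point): Where to set a box's origin: on the bed's mid-line 235 mm uphill of the stop, axes as the bed's; within 10 mm sideways, 10 degrees in yaw. Open above from x = 155 to 310 mm, between side rims 8 mm high, 4 thick. Below x = 155 mm a fixed clear cover, top 61 mm above the bed, 70 wide, roofs the lane: boxes pass under it, hands do not.
Not all that is in view belongs to the job. What is shaped like the short_box but brown is not meant.

How it is judged:
By the outcome, as a careful person would: the job done as asked, in the order asked, and still so for the second after the job is handed in, with the robot touching nothing.
It also fails if it takes over 51 s, if anything falls off the work surface, if the arm or the gripper's body presses on something with over 40 N, if the wrist force passes 120 N, or if a joint passes its speed limit or range.

### The arm

A 6-joint arm with a two-finger parallel gripper is mounted at the origin on the work surface. World frame = base frame: x ahead of the robot, y to its left, z up, the work surface at z = 0. Lengths are in mm, angles in rad, forces in N, time in s.
With the tool pointing down it reaches from about 300 to 850 mm from the base axis. Payload 5.4 kg.
Tool frame: the origin (TCP) lies between the finger pads; the fingertips stand arm.nose_length ahead of it and the grasp point (between the pads) is the TCP (arm.nose_length is the distance from the TCP to the fingertips, in mm); z points along the fingers, x is the direction in which the jaws open and shut, and the axes are right-handed (so a half turn about z gives the same grasp; the last joint's range is limited). The gripper opens to 85 mm and grips with 20 to 120 N. Pads are 22 mm wide; open, the fingers measure 114 mm over their backs; the gripper's body (76 mm by 85 mm) begins 54 mm behind the grasp point. The pads swing forward as they close: fully open they stand 13 mm farther back than shut.
Start: joints at [1.109, 0.158, 1.597, -0, 1.386, -0.21], TCP at [143.271, 556.848, 250.299] pointing down, gripper open.
Joint ranges: [-2.91, 2.91], [-0.94, 2.29], [0.18, 2.7], [-1.29, 4.43], [0.17, 2.64], [-3, 3]. Speed limits (rad/s): [2.57, 2.57, 3.14, 3.14, 3.14, 3.14].

### API

Orientations are given as a unit quaternion [w, x, y, z].
In Python, from bench import arm gives the robot as it stands.
- The arm moves only by the tool servo_tool, never from a script. Its argument "steps" is a list of rows, each a list of 3 entries, a list of its own where there are three numbers: the finger opening in mm, from 0 to 85.4, then the shift along the tool's x, y, z in mm, then the turn about the tool's z in degrees. A call has 1 to 8 rows; each row shifts and turns the pose as measured when the row begins, along the tool's axes as they then stand; what a row does not reach is not made up. A row lasts 1/12 s, in which the tool goes at most 41.7 mm and 7.16 degrees, less where a joint would pass 70% of its speed; a pose out of reach is approached as far as the arm can. A call is refused whole if a number of a shift passes 41.7 or a number of a turn 7.16, either way. A call with a gripper value outside its range is refused whole. The fingers move at their own pace and stop on an object; "squeeze" is the grip in N (left out, the last holds). Time passes only in rows, so rows that do not move let the fingers close. It gives the time, the measured TCP pose, the force and the opening at its end, in the units of the state.
- arm.get_obs(): the state, without advancing time (a new reading comes with each control period).
- arm.snapshot(name): name is "scene" or "top" or "wrist"; returns a dict with "color" (480x640x3 uint8, red, green, blue), "fx", "fy", "cx", "cy" (pixels), "extrinsics" (4x4, takes a point from world to camera coordinates). Camera axes: x right, y down, z forward; pixel columns grow to the right and rows downward; lengths in mm; the calibration is good to about 2 mm. A picture is of the moment at which its call begins. There is no depth.
- arm.hand_in(): hands the job in, once; it reports no verdict.
The state is a dict: "time": time; "joint_pos": joint angles; "qvel": joint speeds; "joint_torque": joint torques, N m; "ee_pos": TCP position; "tcp_rot": TCP orientation; "force": force on the tool from outside, world axes, zero at the start; "ft_torque": the same for the moment, N m; "grip_width": finger opening in mm.
Only numpy, scipy, OpenCV 4.12 (cv2) and the standard library are available. Lean on these libraries where they do the work, as an engineer would, in place of code of your own. Each camera call takes 0.05 s, during which the arm holds its last target. There are 200 camera calls.

## Working session

There is one attempt and no reset: what is moved stays moved. The work goes in short steps, Python scripts to look and compute and a tool call to move; the robot and the scene stay as the last step left them, time stands still between calls to the robot, and variables do not carry over. Pictures are saved under pics/ and viewed, about 8 in all and at most 12, crops included, and the job is handed in when it is done.

Besides the shell and the picture viewer there is one more tool, called after "Request:" by a JSON object that holds its "op" and its "data", one argument or row to a line. servo_tool: Moves the arm, as the interface text tells. Its arguments: {"type":"object","properties":{"steps":{"type":"array"},"squeeze":{"type":"number"}},"required":["steps"]}

```bash
mkdir -p pics; ls; cat > h.py <<'E'
import numpy as np, cv2
from bench import arm
from scipy.spatial.transform import Rotation as R
def snap(n,f):
    s=arm.snapshot(n); cv2.imwrite('pics/'+f,s['color'][:,:,::-1]); np.savez('pics/'+f+'.npz',**s); return s
def load(f): return dict(np.load('pics/'+f+'.npz'))
def ray(s,u,v):
    E=np.array(s['extrinsics']); d=np.array([(u-s['cx'])/s['fx'],(v-s['cy'])/s['fy'],1.])
    return -E[:3,:3].T@E[:3,3], E[:3,:3].T@d
def onz(s,u,v,z):
    o,d=ray(s,u,v); return o+d*(z-o[2])/d[2]
def proj(s,p):
    E=np.array(s['extrinsics']); c=E[:3,:3]@np.array(p,float)+E[:3,3]; return np.array([s['fx']*c[0]/c[2]+s['cx'],s['fy']*c[1]/c[2]+s['cy']])
E
python3 - <<'E'
from h import *
for n in ('top','scene'):
    s=snap(n,n+'1.png'); print(n,ray(s,320,240))
o=arm.get_obs(); print(o['time'],o['ee_pos'],R.from_quat(o['tcp_rot'],scalar_first=True).as_matrix().round(3),arm.nose_length)
E
```

```text
pics
top (array([ 305.11055352,  -32.07587268, 1287.78398391]), array([ 0.14543373, -0.0060308 , -0.98941667]))
scene (array([1183.87302385, -583.77521734,  835.07269077]), array([-0.59753846,  0.45094683, -0.66305599]))
0.1 [143.02444356 556.37717632 249.38462488] [[ 0.249  0.968 -0.001]
 [ 0.968 -0.249 -0.002]
 [-0.002 -0.    -1.   ]] 19.0
```

View pics/top1.png

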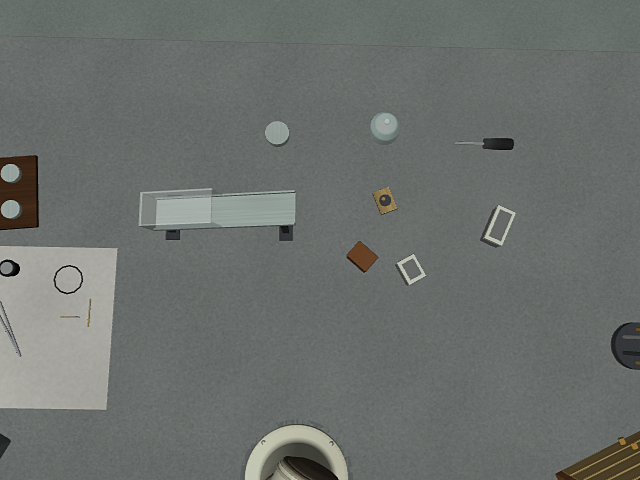

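View pics/scene1.png

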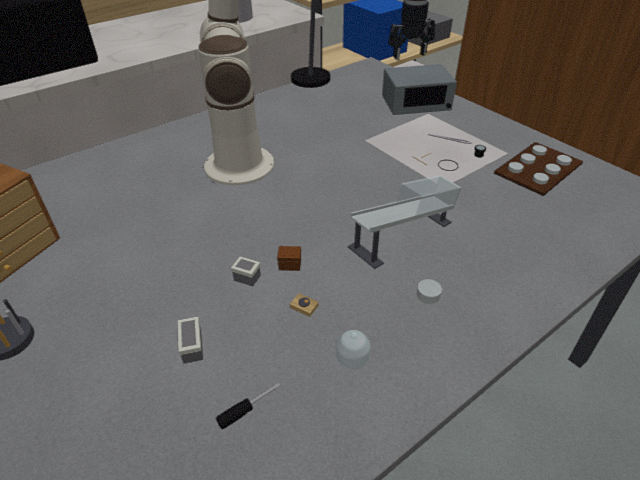

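The top view shows the long box at about (499,226), the short box at (411,269), a brown decoy at (362,256), and the lane from its stop at about x=140 px to its open end at 296 px, rows 190–230. The scene view agrees. Next I'll measure the boxes and take an enlarged look at the lane.

```bash
python3 - <<'E'
from h import *
s=load('top1.png'); im=s['color'].astype(int)
m=((im.min(2)>165)).astype(np.uint8)
cs,_=cv2.findContours(m,cv2.RETR_EXTERNAL,cv2.CHAIN_APPROX_NONE)
for c in cs:
    (u,v),wh,a=cv2.minAreaRect(c)
    if u>390 and u<530 and v>180 and v<300 and len(c)>20:
        P=np.array([onz(s,*q[0],44)[:2] for q in c]).astype(np.float32)
        print((u,v),cv2.minAreaRect(P),cv2.boxPoints(cv2.minAreaRect(P)).round())
print('lane px: ',[ (q,onz(s,*q,z).round(1)) for q,z in [((296,191),120),((296,224),120),((156,197),35),((156,227),35)]])
a=cv2.resize(s['color'][175:245,130:310],None,fx=4.4,fy=4.4,interpolation=cv2.INTER_CUBIC)
t=load('scene1.png')
b=cv2.resize(t['color'][165:275,335:475],None,fx=2.3,fy=2.3,interpolation=cv2.INTER_CUBIC)
o=np.zeros((a.shape[0]+b.shape[0],800,3),np.uint8);o[:a.shape[0],:a.shape[1]]=a;o[a.shape[0]:,:b.shape[1]]=b
cv2.imwrite('pics/lane.png',o[:,:,::-1]); print(o.shape)
E
```

```text
(411.07696533203125, 268.8846130371094) ((430.1521301269531, -232.85394287109375), (51.48081588745117, 40.28584289550781), 29.7181339263916) [[ 398. -228.]
 [ 418. -263.]
 [ 462. -238.]
 [ 443. -203.]]
(499.7716369628906, 224.90338134765625) ((528.2730712890625, -423.4554138183594), (39.78310012817383, 77.7854232788086), 66.34237670898438) [[ 485. -426.]
 [ 556. -457.]
 [ 572. -421.]
 [ 501. -390.]]
lane px:  [((296, 191), array([575.4,  10.9, 120. ])), ((296, 224), array([508.1,   9.2, 120. ])), ((156, 197), array([575.5, 313.4,  35. ])), ((156, 227), array([510.4, 309.7,  35. ]))]
(561, 800, 3)
```

View pics/lane.png

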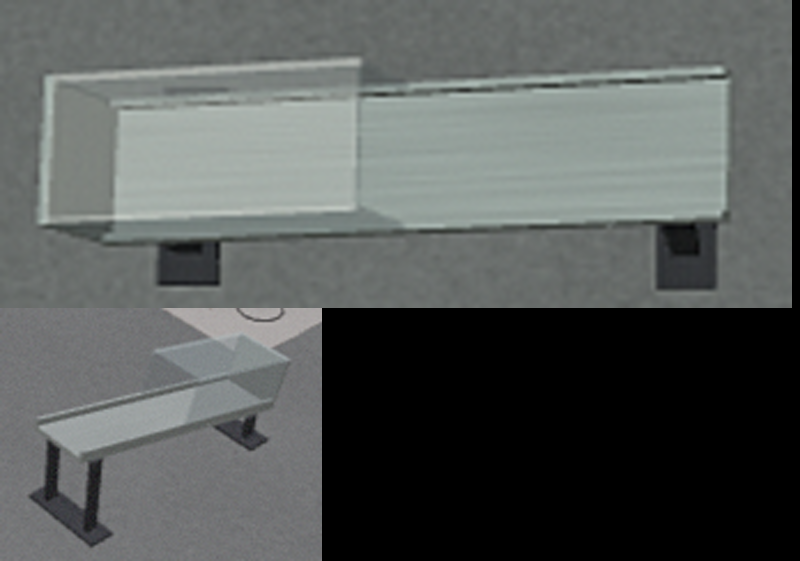

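```bash
python3 - <<'E'
from h import *
s=load('top1.png')
f=lambda a,b,z: onz(s,a/4.4+130-.4,b/4.4+175-.4,z)
for n,a,b,z in [('rimtop hi far',725,68,123),('rimtop hi near',727,218,123),('cover hi far',360,59,134),('cover hi near',357,211,134),('cover lo far',45,75,94),('cover lo near',40,222,94),('rim lo near',105,241,43)]:
    print(n,f(a,b,z).round(1))
E
```

```text
rimtop hi far [576.5  14.1 123. ]
rimtop hi near [507.2  11.5 123. ]
cover hi far [574.6 178.  134. ]
cover hi near [505.1 176.2 134. ]
cover lo far [573.2 330.6  94. ]
cover lo near [504.  328.7  94. ]
rim lo near [503.9 312.5  43. ]
```

The lane checks out: rim and cover widths both come to about 69.5 mm against the 70 given, and the three origin estimates agree. The stop is at about (539,310.5,35), which puts the loading spot at about (541,83.5,95.8). I'll move toward the long box now.

Request:
{"op": "servo_tool", "data": {
  "steps": [
    [85,[-32,23,0],0],
    [85,[-32,23,0],0],
    [85,[-32,23,0],0],
    [85,[-32,23,0],0],
    [85,[-32,23,0],0],
    [85,[-32,23,0],0],
    [85,[-32,23,0],0],
    [85,[-32,23,0],0]
  ],
  "squeeze": 40
}}

```text
time: 0.77
ee_pos: [256.8, 255.1, 243.2]
tcp_rot: [0.001, 0.786, 0.618, -0.005]
force: [0.6, 0.5, 0.1]
grip_width: 85.1
```

Request:
{"op": "servo_tool", "data": {
  "steps": [
    [85,[-32,23,0],0],
    [85,[-32,23,0],0],
    [85,[-32,23,0],0],
    [85,[-32,23,0],0],
    [85,[-32,23,0],0],
    [85,[-32,23,0],0],
    [85,[-32,23,0],0],
    [85,[-32,23,0],0]
  ]
}}

```text
time: 1.43
ee_pos: [375.3, -52.0, 243.1]
tcp_rot: [0.002, 0.786, 0.619, -0.003]
force: [1.0, 1.2, 0.6]
grip_width: 84.8
```

Request:
{"op": "servo_tool", "data": {
  "steps": [
    [85,[-32,23,0],0],
    [85,[-32,23,0],0],
    [85,[-32,23,0],0],
    [85,[-32,23,0],0],
    [85,[-32,23,0],0],
    [85,[-32,23,0],0],
    [85,[-20,15,0],5],
    [85,[0,0,0],4]
  ]
}}

```text
time: 2.1
ee_pos: [474.6, -314.6, 239.7]
tcp_rot: [0.001, 0.836, 0.549, -0.004]
force: [0.2, -0.8, -0.4]
grip_width: 85.0
```

```bash
cat >> h.py <<'E'
def go(p,ang=None):
    o=arm.get_obs(); M=R.from_quat(o['tcp_rot'],scalar_first=True).as_matrix()
    a=np.degrees(np.arctan2(M[1,0],M[0,0]))
    print('t',o['time'],'tcp',o['ee_pos'].round(1) if hasattr(o['ee_pos'],'round') else o['ee_pos'],'ang',a.round(2),'w',o['grip_width'],'F',np.round(o['force'],1))
    if ang is not None: print('turn tool z',round(a-ang,2)); M=R.from_euler('z',ang-a,degrees=True).as_matrix()@M
    d=M.T@(np.array(p)-o['ee_pos']); print('shift after turn',d.round(1))
E
python3 -c "
from h import *
go([528,-423.5,150],66.3)"
```

```text
t 2.1 tcp [ 474.6 -314.6  239.7] ang 66.54 w 85.04370558922369 F [ 0.2 -0.8 -0.4]
turn tool z 0.24
shift after turn [-77.6  92.9  90.1]
```

Request:
{"op": "servo_tool", "data": {
  "steps": [
    [85,[-22,26,20],0],
    [85,[-22,26,22],0],
    [85,[-22,26,22],0],
    [85,[-14,17,22],0],
    [85,[0,0,0],0],
    [85,[0,0,0],0]
  ]
}}

```text
time: 2.6
ee_pos: [529.4, -431.1, 147.2]
tcp_rot: [-0.001, 0.838, 0.546, -0.004]
force: [0.9, 0.9, 0.8]
grip_width: 84.9
```

```bash
python3 - <<'E'
from h import *
s=snap('wrist','w1.png'); go([528,-423.5,35],66.3)
m=(s['color'].min(2)>165).astype(np.uint8)
cs,_=cv2.findContours(m,cv2.RETR_EXTERNAL,cv2.CHAIN_APPROX_NONE)
for c in cs:
    if len(c)>60:
        P=np.array([onz(s,*q[0],44)[:2] for q in c]).astype(np.float32); print(cv2.minAreaRect(c),cv2.minAreaRect(P))
E
```

```text
t 2.65 tcp [ 528.7 -430.5  146.6] ang 66.18 w 84.96877159227947 F [-1.7  0.7 -1.1]
turn tool z -0.12
shift after turn [  6.6  -2.6 111.6]
((334.5, 244.5), (107.0, 59.0), 90.0) ((529.662109375, -423.05462646484375), (39.6306037902832, 76.62754821777344), 66.18124389648438)
((578.0, 12.0), (24.0, 46.0), 90.0) ((456.22906494140625, -238.2476348876953), (26.4188175201416, 12.227766990661621), 66.05961608886719)
```

View pics/w1.png

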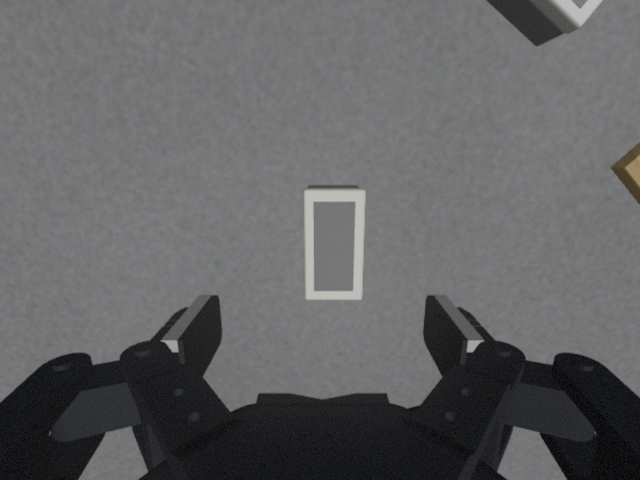

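The wrist view has the long box centred at (334,244), square to the jaws. That gives a centre of (529.5,-423), within 1 mm of the top view. Going down to grasp it.

Request:
{"op": "servo_tool", "data": {
  "steps": [
    [85,[7,-2.5,10],0],
    [85,[0,0,33],0],
    [85,[0,0,33],0],
    [85,[0,0,25],0],
    [85,[0,0,0],0],
    [85,[0,0,0],0]
  ]
}}

```text
time: 3.15
ee_pos: [531.8, -418.6, 51.3]
tcp_rot: [0.004, 0.837, 0.548, -0.002]
force: [0.1, -0.3, 0.7]
grip_width: 84.6
```

```bash
python3 -c "
from h import *
go([529.3,-423.2,36],66.2)"
```

```text
t 3.15 tcp [ 531.8 -418.6   51.3] ang 66.43 w 84.59443731991404 F [ 0.1 -0.3  0.7]
turn tool z 0.23
shift after turn [-5.1 -0.5 15.3]
```

Request:
{"op": "servo_tool", "data": {
  "steps": [
    [85,[-5,-0.5,8],0],
    [85,[0,0,6],0],
    [85,[0,0,0],0]
  ]
}}

```text
time: 3.4
ee_pos: [531.3, -423.7, 42.1]
tcp_rot: [0.008, 0.836, 0.549, -0.002]
force: [0.5, -0.2, -0.6]
grip_width: 85.3
```

```bash
python3 -c "
from h import *
go([529.3,-423.2,36],66.2)"
```

```text
t 3.4 tcp [ 531.3 -423.7   42.1] ang 66.53 w 85.25709190793849 F [ 0.5 -0.2 -0.6]
turn tool z 0.33
shift after turn [-0.3 -2.1  6.1]
```

Request:
{"op": "servo_tool", "data": {
  "steps": [
    [85,[0,-2,6],0],
    [40,[0,0,2],0],
    [30,[0,0,0],0],
    [30,[0,0,0],0],
    [30,[0,0,0],0],
    [30,[0,0,0],0],
    [30,[0,0,0],0]
  ],
  "squeeze": 30
}}

```text
time: 3.98
ee_pos: [531.0, -425.3, 37.5]
tcp_rot: [0.011, 0.836, 0.548, -0.001]
force: [0.4, 0.8, -2.2]
grip_width: 41.7
```

```bash
python3 -c "
from h import *
go([529.3,-423.2,36],66.2)
print(R.from_quat(arm.get_obs()['tcp_rot'],scalar_first=True).as_matrix().round(3))"
```

```text
t 3.9833 tcp [ 531.  -425.3   37.5] ang 66.49 w 41.73516850727126 F [ 0.4  0.8 -2.2]
turn tool z 0.29
shift after turn [ 1.3 -2.4  1.5]
[[ 0.399  0.917  0.01 ]
 [ 0.917 -0.399 -0.02 ]
 [-0.014  0.017 -1.   ]]
```

Request:
{"op": "servo_tool", "data": {
  "steps": [
    [30,[0,0,-25],0],
    [30,[0,0,-40],0],
    [30,[0,0,-40],0],
    [30,[0,0,-40],6],
    [30,[0,0,-10],7],
    [30,[0,0,0],7],
    [30,[0,0,0],7],
    [30,[0,0,0],7]
  ]
}}

```text
time: 4.65
ee_pos: [527.7, -420.3, 196.4]
tcp_rot: [0.007, 0.962, 0.273, 0.0]
force: [-1.2, 0.2, -1.9]
grip_width: 41.4
```

Request:
{"op": "servo_tool", "data": {
  "steps": [
    [30,[0,0,0],7],
    [30,[0,0,0],7],
    [30,[0,0,0],7],
    [30,[0,0,0],7],
    [30,[0,0,0],3],
    [30,[0,0,0],0]
  ]
}}

```text
time: 5.15
ee_pos: [527.2, -419.5, 195.5]
tcp_rot: [0.006, 1.0, -0.004, 0.002]
force: [-0.6, 0.0, -1.3]
grip_width: 41.4
```

```bash
python3 -c "
from h import *
go([541,83.5,190],0.6)
print(R.from_quat(arm.get_obs()['tcp_rot'],scalar_first=True).as_matrix().round(3))"
```

```text
t 5.15 tcp [ 527.2 -419.5  195.5] ang -0.42 w 41.39944822015908 F [-0.6  0.  -1.3]
turn tool z -1.02
shift after turn [ 1.900e+01 -5.028e+02 -5.000e-01]
[[ 1.    -0.007  0.003]
 [-0.007 -1.    -0.012]
 [ 0.003  0.012 -1.   ]]
```

Request:
{"op": "servo_tool", "data": {
  "steps": [
    [30,[1.5,-20,0],-1],
    [30,[1.5,-40,0],0],
    [30,[1.5,-40,0],0],
    [30,[1.5,-40,0],0],
    [30,[1.5,-40,0],0],
    [30,[1.5,-40,0],0],
    [30,[1.5,-40,0],0],
    [30,[1.5,-40,0],0]
  ]
}}

```text
time: 5.82
ee_pos: [532.9, -116.7, 189.1]
tcp_rot: [0.008, 1.0, 0.006, 0.002]
force: [0.9, 1.2, -1.5]
grip_width: 41.5
```

Request:
{"op": "servo_tool", "data": {
  "steps": [
    [30,[1.5,-40,0],0],
    [30,[1.5,-40,0],0],
    [30,[1.5,-40,0],0],
    [30,[1.5,-30,0],0],
    [30,[0,-15,0],0],
    [30,[0,0,0],0],
    [30,[0,0,0],0]
  ]
}}

```text
time: 6.4
ee_pos: [532.7, 64.1, 186.1]
tcp_rot: [0.006, 1.0, 0.018, 0.001]
force: [-0.4, -0.6, -0.5]
grip_width: 41.5
```

```bash
python3 - <<'E'
from h import *
s=snap('wrist','w2.png'); t=snap('scene','s2.png')
cv2.imwrite('pics/c2.png',np.hstack([cv2.resize(s['color'],(400,300)),cv2.resize(t['color'][90:300,300:580],(400,300))])[:,:,::-1])
go([541,83.5,135],0.6)
print(R.from_quat(arm.get_obs()['tcp_rot'],scalar_first=True).as_matrix().round(3))
E
```

```text
t 6.5 tcp [532.9  62.9 186.2] ang 1.89 w 41.37357569201791 F [-0.2 -0.7 -2.1]
turn tool z 1.29
shift after turn [  8.2 -21.1  50.9]
[[ 0.999  0.033  0.003]
 [ 0.033 -0.999 -0.012]
 [ 0.003  0.013 -1.   ]]
```

View pics/c2.png

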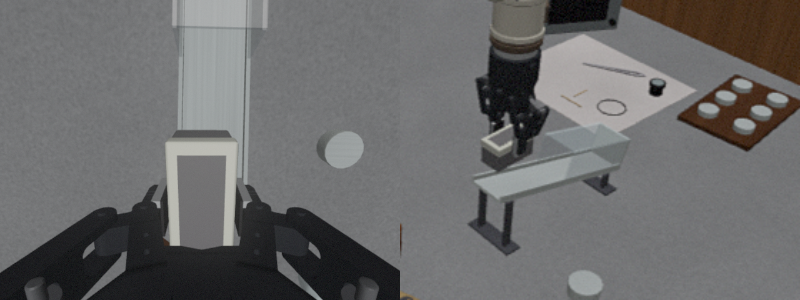

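The long box is held level above the lane, about 8 mm toward the robot from the mid-line. I'll check the lane mid-line from this closer view: in the crop, the cover edge runs from (176,27) to (268,27) and the rims are near columns 180 and 250.

```bash
python3 - <<'E'
from h import *
s=load('w2.png')
a,b=onz(s,176*1.6,27*1.6,134),onz(s,268*1.6,27*1.6,134); print('cover',a.round(1),b.round(1),((a+b)/2).round(1))
g=cv2.cvtColor(s['color'],cv2.COLOR_RGB2GRAY).astype(float)
r=g[100:160:20]; 
for v in (80,120,160):
    row=g[v-2:v+3].mean(0); d=np.abs(np.gradient(row)); k=[u for u in range(265,420) if d[u]>5 and d[u]==d[u-2:u+3].max()]
    print(v,k,[ (onz(s,u,v,105)[:2]).round(1) for u in (k[0],k[-1])])
E
```

```text
cover [509.9 176.3 134. ] [577.  178.8 134. ] [543.5 177.5 134. ]
80 [286, 294, 394, 401] [array([509.1, 165.8]), array([571.9, 168. ])]
120 [285, 291, 294, 393, 400] [array([508.7, 145.1]), array([573.4, 147.5])]
160 [284, 291, 392, 399] [array([508.2, 123.2]), array([574.9, 125.6])]
```

Request:
{"op": "servo_tool", "data": {
  "steps": [
    [30,[4,-15,0],1.3],
    [30,[4.5,-17,10],0],
    [30,[0,0,15],0],
    [30,[0,0,10],0],
    [30,[0,0,0],0],
    [30,[0,0,0],0]
  ],
  "squeeze": 25
}}

```text
time: 7.0
ee_pos: [543.5, 87.0, 150.5]
tcp_rot: [0.008, 1.0, 0.0, 0.003]
force: [0.5, -0.4, -1.3]
grip_width: 41.5
```

```bash
python3 -c "
from h import *
go([541.5,93,143],0.6)"
```

```text
t 7.0 tcp [543.5  87.  150.5] ang 0.01 w 41.46242892051415 F [ 0.5 -0.4 -1.3]
turn tool z -0.59
shift after turn [-2.  -6.1  7.4]
```

Request:
{"op": "servo_tool", "data": {
  "steps": [
    [30,[-1.5,-5,3],-0.5],
    [30,[0,0,3],0],
    [30,[0,0,2],0],
    [30,[0,0,2],0],
    [30,[0,0,0],0]
  ],
  "squeeze": 20
}}

```text
time: 7.42
ee_pos: [543.5, 90.1, 142.0]
tcp_rot: [0.008, 1.0, 0.003, 0.005]
force: [0.0, 1.2, -1.4]
grip_width: 41.8
```

```bash
python3 -c "
from h import *
go([541.5,93,132],0.6)"
```

```text
t 7.4167 tcp [543.5  90.1 142. ] ang 0.4 w 41.77609415732361 F [ 0.   1.2 -1.4]
turn tool z -0.2
shift after turn [-2. -3. 10.]
```

Request:
{"op": "servo_tool", "data": {
  "steps": [
    [30,[-1,-1,3],0],
    [30,[-0.5,0,3],0],
    [30,[0,0,3],0],
    [30,[0,0,2],0],
    [30,[0,0,0],0]
  ]
}}

```text
time: 7.83
ee_pos: [545.5, 92.2, 134.8]
tcp_rot: [0.007, 1.0, 0.004, 0.009]
force: [0.0, 1.3, 1.7]
grip_width: 41.7
```

```bash
python3 -c "
from h import *
go([541.5,93,132],0.6); snap('scene','s3.png')"
```

```text
t 7.8333 tcp [545.5  92.2 134.8] ang 0.43 w 41.72334582320054 F [0.  1.3 1.7]
turn tool z -0.17
shift after turn [-4.  -0.9  2.7]
```

Request:
{"op": "servo_tool", "data": {
  "steps": [
    [30,[-3,0,2],0],
    [30,[-2,0,2],0],
    [30,[0,0,2],0],
    [30,[0,0,0],0]
  ]
}}

```text
time: 8.22
ee_pos: [542.0, 92.4, 131.1]
tcp_rot: [0.007, 1.0, 0.004, 0.012]
force: [0.4, 0.4, -1.1]
grip_width: 41.2
```

```bash
python3 -c "
from h import *
go([541.5,93,132],0.6); t=snap('scene','s4.png'); s=snap('wrist','w4.png')
cv2.imwrite('pics/c4.png',np.hstack([cv2.resize(s['color'],(400,300)),cv2.resize(t['color'][150:270,335:475],(400,343))[:300]])[:,:,::-1])
"
```

```text
t 8.2167 tcp [542.   92.4 131.1] ang 0.42 w 41.1679274067305 F [ 0.4  0.4 -1.1]
turn tool z -0.18
shift after turn [-0.4 -0.6 -1. ]
```

View pics/c4.png

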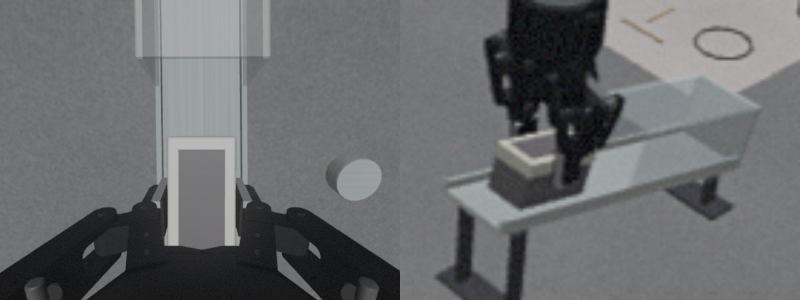

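The box has pivoted to match the slope and sits mid-lane. The wrist view shows it at columns 167–236 between rims at 158 and 245. I'll press a little more to confirm it's seated.

Request:
{"op": "servo_tool", "data": {
  "steps": [
    [30,[0,0,2],0],
    [30,[0,0,1.5],0],
    [30,[0,0,0],0]
  ]
}}

```text
time: 8.57
ee_pos: [543.5, 92.9, 130.9]
tcp_rot: [0.006, 1.0, 0.003, 0.014]
force: [0.6, 0.6, -0.8]
grip_width: 41.2
```

Request:
{"op": "servo_tool", "data": {
  "steps": [
    [30,[-1,0,3],0],
    [30,[0,0,3],0]
  ]
}}

```text
time: 8.73
ee_pos: [545.9, 93.7, 130.2]
tcp_rot: [0.005, 1.0, 0.003, 0.017]
force: [-2.8, 5.1, 22.0]
grip_width: 41.4
```

Request:
{"op": "servo_tool", "data": {
  "steps": [
    [48,[-2,0,-1],0],
    [56,[-1,0,0],0],
    [64,[0,0,0],0],
    [64,[0,0,0],0],
    [64,[0,0,0],0],
    [64,[0,0,0],0],
    [64,[0,0,0],0]
  ]
}}

```text
time: 9.32
ee_pos: [539.5, 92.6, 126.7]
tcp_rot: [0.006, 1.0, 0.003, 0.014]
force: [-1.3, -0.5, -0.8]
grip_width: 64.0
```

```bash
python3 -c "
from h import *
go([541.5,93,190],0.6); t=snap('scene','s5.png'); s=snap('wrist','w5.png')
print(R.from_quat(arm.get_obs()['tcp_rot'],scalar_first=True).as_matrix().round(3), arm.get_obs()['joint_pos'])
cv2.imwrite('pics/c5.png',np.hstack([cv2.resize(s['color'],(400,300)),cv2.resize(t['color'][150:270,335:475],(400,343))[:300]])[:,:,::-1])
"
```

```text
t 9.3167 tcp [539.5  92.6 126.7] ang 0.32 w 63.95108564967353 F [-1.3 -0.5 -0.8]
turn tool z -0.28
shift after turn [  3.7   0.4 -63.2]
[[ 1.     0.005  0.028]
 [ 0.006 -1.    -0.011]
 [ 0.027  0.012 -1.   ]] [-0.04526372  0.20017228  1.80750161 -0.01141622  1.10594292 -0.04579765]
```

View pics/c5.png

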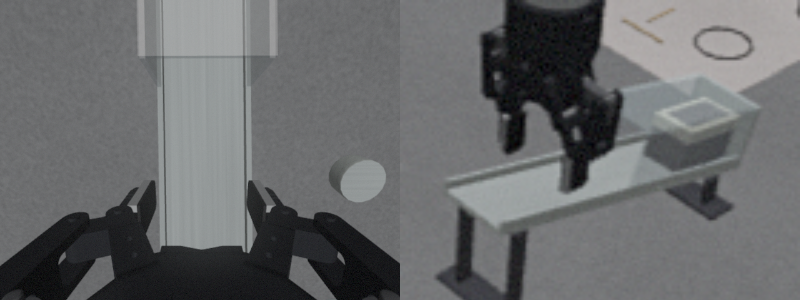

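The long box has slid to the end stop. Lifting clear and going to the short box.

Request:
{"op": "servo_tool", "data": {
  "steps": [
    [64,[0,0,-25],0],
    [85,[0,0,-30],0],
    [85,[0,0,-15],0],
    [85,[-11,36,0],0],
    [85,[-13,38,0],0],
    [85,[-13,38,0],0],
    [85,[-13,38,0],0],
    [85,[-13,38,0],0]
  ]
}}

```text
time: 10.08
ee_pos: [475.9, -95.0, 201.1]
tcp_rot: [0.006, 1.0, 0.01, 0.015]
force: [1.3, -0.0, -0.0]
grip_width: 85.0
```

Request:
{"op": "servo_tool", "data": {
  "steps": [
    [85,[-13,38,0],0],
    [85,[-13,38,0],0],
    [85,[-13,36,0],0],
    [85,[-8,20,0],7],
    [85,[0,0,0],7],
    [85,[0,0,0],7],
    [85,[0,0,0],7],
    [85,[0,0,0],7]
  ]
}}

```text
time: 10.75
ee_pos: [425.1, -243.6, 203.4]
tcp_rot: [0.003, 0.954, -0.299, 0.019]
force: [-0.4, 0.3, -0.1]
grip_width: 84.9
```

Request:
{"op": "servo_tool", "data": {
  "steps": [
    [85,[0,0,0],7],
    [85,[0,0,0],7],
    [85,[0,0,0],7],
    [85,[0,0,0],5],
    [85,[0,0,0],0]
  ]
}}

```text
time: 11.17
ee_pos: [424.9, -244.3, 203.5]
tcp_rot: [-0.001, 0.858, -0.513, 0.019]
force: [-0.5, 0.4, -0.2]
grip_width: 85.2
```

```bash
python3 - <<'E'
from h import *
s=snap('wrist','w6.png'); go([430,-233,150],-60.3)
print(R.from_quat(arm.get_obs()['tcp_rot'],scalar_first=True).as_matrix().round(3))
m=(s['color'].min(2)>165).astype(np.uint8)
cs,_=cv2.findContours(m,cv2.RETR_EXTERNAL,cv2.CHAIN_APPROX_NONE)
for c in cs:
    if len(c)>60:
        P=np.array([onz(s,*q[0],44)[:2] for q in c]).astype(np.float32); print(cv2.minAreaRect(c),cv2.minAreaRect(P))
E
```

```text
t 11.2167 tcp [ 424.9 -244.3  203.5] ang -61.59 w 85.12645667459296 F [-0.7  0.6 -0.8]
turn tool z -1.29
shift after turn [-9.  -8.9 53.5]
[[ 0.475 -0.879  0.034]
 [-0.879 -0.476 -0.018]
 [ 0.032 -0.021 -0.999]]
((307.929931640625, 219.96792602539062), (60.79146194458008, 48.109336853027344), 88.02507019042969) ((431.9724426269531, -232.6051788330078), (52.013755798339844, 39.841548919677734), 29.790302276611328)
```

The wrist view puts the short box at (431.8,-232.7) at 29.8°, the same as the top view. Descending.

Request:
{"op": "servo_tool", "data": {
  "steps": [
    [85,[-6,-4,20],-1.3],
    [85,[-6,-4,35],0],
    [85,[0,0,35],0],
    [85,[0,0,35],0],
    [85,[0,0,20],0],
    [85,[0,0,0],0],
    [85,[0,0,0],0]
  ]
}}

```text
time: 11.8
ee_pos: [434.3, -235.0, 57.2]
tcp_rot: [0.001, 0.87, -0.493, 0.024]
force: [0.1, -0.8, 0.6]
grip_width: 84.5
```

```bash
python3 -c "
from h import *
go([431.6,-232.7,37],-60.2)"
```

```text
t 11.8 tcp [ 434.3 -235.    57.2] ang -59.07 w 84.4726001256145 F [ 0.1 -0.8  0.6]
turn tool z 1.13
shift after turn [-4.3  1.7 20. ]
```

Request:
{"op": "servo_tool", "data": {
  "steps": [
    [85,[-4,1.5,10],1],
    [85,[0,0,9],0],
    [85,[0,0,2],0],
    [85,[0,0,0],0]
  ]
}}

```text
time: 12.13
ee_pos: [434.1, -235.0, 38.7]
tcp_rot: [0.002, 0.866, -0.5, 0.028]
force: [0.4, 0.2, 0.6]
grip_width: 85.1
```

```bash
python3 -c "
from h import *
go([431.6,-232.7,37],-60.2)"
```

```text
t 12.1333 tcp [ 434.1 -235.    38.7] ang -60.01 w 85.08857494671064 F [0.4 0.2 0.6]
turn tool z 0.19
shift after turn [-3.3  1.1  1.5]
```

Request:
{"op": "servo_tool", "data": {
  "steps": [
    [70,[-3,1,1],0],
    [45,[-1,0,0.5],0],
    [30,[0,0,0],0],
    [30,[0,0,0],0],
    [30,[0,0,0],0],
    [30,[0,0,0],0]
  ],
  "squeeze": 30
}}

```text
time: 12.63
ee_pos: [432.7, -233.2, 39.7]
tcp_rot: [0.002, 0.866, -0.499, 0.03]
force: [0.5, 0.1, -1.4]
grip_width: 41.9
```

Request:
{"op": "servo_tool", "data": {
  "steps": [
    [30,[0,0,-20],0],
    [30,[0,0,-40],0],
    [30,[0,0,-40],0],
    [30,[0,0,-40],-6],
    [30,[0,0,-15],-7],
    [30,[0,0,0],-7],
    [30,[0,0,0],-7],
    [30,[0,0,0],-7]
  ]
}}

```text
time: 13.3
ee_pos: [422.8, -226.4, 200.3]
tcp_rot: [0.01, 0.976, -0.217, 0.026]
force: [-0.6, 0.2, -1.6]
grip_width: 41.4
```

Request:
{"op": "servo_tool", "data": {
  "steps": [
    [30,[0,0,0],-7],
    [30,[0,0,0],-7],
    [30,[0,0,0],-7],
    [30,[0,0,0],-6],
    [30,[0,0,0],0]
  ]
}}

```text
time: 13.72
ee_pos: [422.2, -226.0, 199.5]
tcp_rot: [0.016, 0.999, 0.025, 0.023]
force: [0.4, -0.5, -1.0]
grip_width: 41.4
```

```bash
python3 -c "
from h import *
go([541.5,93,190],0.6)
print(R.from_quat(arm.get_obs()['tcp_rot'],scalar_first=True).as_matrix().round(3))"
```

```text
t 13.7167 tcp [ 422.2 -226.   199.5] ang 2.92 w 41.35656272330154 F [ 0.4 -0.5 -1. ]
turn tool z 2.32
shift after turn [ 122.1 -318.     4.5]
[[ 0.998  0.049  0.046]
 [ 0.051 -0.998 -0.031]
 [ 0.044  0.033 -0.998]]
```

Request:
{"op": "servo_tool", "data": {
  "steps": [
    [30,[8,-20,0],2.3],
    [30,[14,-36,0],0],
    [30,[14,-36,0],0],
    [30,[14,-36,0],0],
    [30,[14,-36,0],0],
    [30,[14,-36,0],0],
    [30,[14,-36,0],0],
    [30,[14,-36,0],0]
  ]
}}

```text
time: 14.38
ee_pos: [531.0, 50.0, 194.1]
tcp_rot: [0.017, 0.999, -0.016, 0.023]
force: [-0.1, -0.5, -0.8]
grip_width: 41.3
```

Request:
{"op": "servo_tool", "data": {
  "steps": [
    [30,[14,-36,0],0],
    [30,[5,-15,0],0],
    [30,[0,0,0],0],
    [30,[0,0,0],0]
  ]
}}

```text
time: 14.72
ee_pos: [552.8, 110.7, 191.6]
tcp_rot: [0.016, 0.999, -0.018, 0.023]
force: [0.2, -0.3, -2.3]
grip_width: 41.3
```

```bash
python3 -c "
from h import *
go([541.5,92,150],0.6); t=snap('scene','s7.png'); s=snap('wrist','w7.png')
print(R.from_quat(arm.get_obs()['tcp_rot'],scalar_first=True).as_matrix().round(3))
cv2.imwrite('pics/c7.png',np.hstack([cv2.resize(s['color'],(400,300)),cv2.resize(t['color'][130:250,335:475],(400,343))[:300]])[:,:,::-1])
"
```

```text
t 14.7167 tcp [552.8 110.7 191.6] ang -2.0 w 41.33964633426935 F [ 0.2 -0.3 -2.3]
turn tool z -2.6
shift after turn [-13.4  17.3  41.6]
[[ 0.998 -0.038  0.044]
 [-0.036 -0.999 -0.033]
 [ 0.046  0.031 -0.998]]
```

View pics/c7.png

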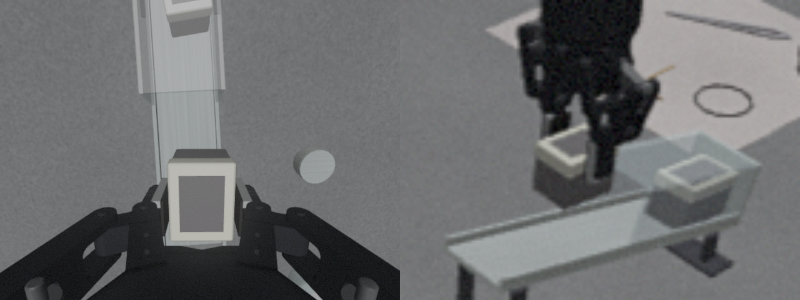

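Request:
{"op": "servo_tool", "data": {
  "steps": [
    [30,[-7,9,8],-2.6],
    [30,[-8,9,14],0],
    [30,[0,0,14],0],
    [30,[0,0,7],0],
    [30,[0,0,0],0],
    [30,[0,0,0],0]
  ],
  "squeeze": 20
}}

```text
time: 15.32
ee_pos: [538.0, 81.5, 148.5]
tcp_rot: [0.018, 1.0, -0.002, 0.023]
force: [0.8, 0.6, -0.7]
grip_width: 41.6
```

```bash
python3 -c "
from h import *
go([540,92,140],0.6)"
```

```text
t 15.3167 tcp [538.   81.5 148.5] ang -0.18 w 41.566618937183925 F [ 0.8  0.6 -0.7]
turn tool z -0.78
shift after turn [  1.7 -10.7   8.2]
```

Request:
{"op": "servo_tool", "data": {
  "steps": [
    [30,[2,-10,3],-0.8],
    [30,[0,0,3],0],
    [30,[0,0,3],0],
    [30,[0,0,3],0],
    [30,[0,0,0],0]
  ]
}}

```text
time: 15.73
ee_pos: [543.8, 92.2, 139.3]
tcp_rot: [0.017, 0.999, 0.005, 0.026]
force: [-0.4, -0.5, -2.3]
grip_width: 41.1
```

```bash
python3 -c "
from h import *
go([540,92,132],0.6)"
```

```text
t 15.7333 tcp [543.8  92.2 139.3] ang 0.64 w 41.07261655581773 F [-0.4 -0.5 -2.3]
turn tool z 0.04
shift after turn [-4.2 -0.1  7.1]
```

Request:
{"op": "servo_tool", "data": {
  "steps": [
    [30,[-2,0,3],0],
    [30,[-2,0,3],0],
    [30,[-1,0,2],0],
    [30,[0,0,2],0]
  ]
}}

```text
time: 16.07
ee_pos: [544.9, 93.9, 135.8]
tcp_rot: [0.016, 0.999, 0.005, 0.034]
force: [-1.4, 2.1, 7.5]
grip_width: 41.7
```

Request:
{"op": "servo_tool", "data": {
  "steps": [
    [30,[-1,0,2],0],
    [30,[0,0,2],0]
  ]
}}

```text
time: 16.23
ee_pos: [546.5, 94.5, 135.0]
tcp_rot: [0.016, 0.999, 0.006, 0.037]
force: [-0.8, 1.3, 5.6]
grip_width: 41.4
```

Request:
{"op": "servo_tool", "data": {
  "steps": [
    [30,[-5,0,-3],0],
    [30,[-4,0,0],0],
    [30,[0,0,0],0]
  ]
}}

```text
time: 16.48
ee_pos: [536.5, 94.6, 137.5]
tcp_rot: [0.016, 0.999, 0.006, 0.037]
force: [-0.3, 0.3, -2.0]
grip_width: 41.6
```

```bash
python3 -c "
from h import *
go([538,93,132],0.6); t=snap('scene','s8.png'); s=snap('wrist','w8.png')
print(R.from_quat(arm.get_obs()['tcp_rot'],scalar_first=True).as_matrix().round(3))
cv2.imwrite('pics/c8.png',np.hstack([cv2.resize(s['color'],(400,300)),cv2.resize(t['color'][150:270,335:475],(400,343))[:300]])[:,:,::-1])
"
```

```text
t 16.4833 tcp [536.5  94.6 137.5] ang 0.76 w 41.566031889446315 F [-0.3  0.3 -2. ]
turn tool z 0.16
shift after turn [1.1 1.4 5.6]
[[ 0.997  0.011  0.075]
 [ 0.013 -0.999 -0.032]
 [ 0.074  0.033 -0.997]]
```

View pics/c8.png

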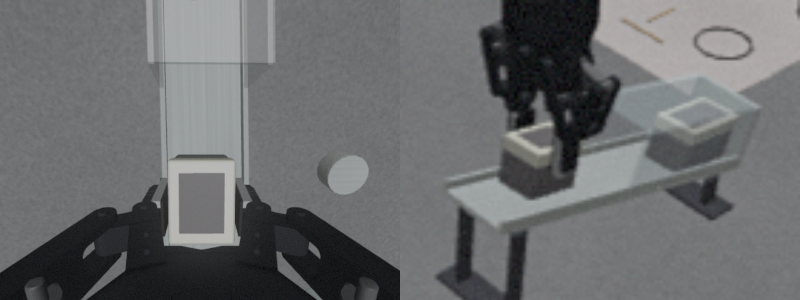

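The short box is centred and partly pivoted. Lowering it the last few millimetres.

Request:
{"op": "servo_tool", "data": {
  "steps": [
    [30,[0,0,2.5],0],
    [30,[0,0,2.5],0],
    [30,[-0.5,0,2],0]
  ]
}}

```text
time: 16.83
ee_pos: [539.5, 95.0, 133.3]
tcp_rot: [0.015, 0.999, 0.006, 0.04]
force: [-2.7, 3.6, 14.2]
grip_width: 41.3
```

Request:
{"op": "servo_tool", "data": {
  "steps": [
    [30,[-0.5,0,2.5],0],
    [30,[-0.5,0,2],0]
  ]
}}

```text
time: 17.0
ee_pos: [542.7, 95.8, 133.4]
tcp_rot: [0.015, 0.999, 0.005, 0.045]
force: [-0.4, 1.6, 7.3]
grip_width: 41.9
```

Request:
{"op": "servo_tool", "data": {
  "steps": [
    [30,[-2,0,-0.5],0],
    [46,[-2,0,0],0],
    [52,[0,0,0],0],
    [64,[0,0,0],0],
    [64,[0,0,0],0],
    [64,[0,0,0],0],
    [64,[0,0,0],0],
    [64,[0,0,0],0]
  ]
}}

```text
time: 17.67
ee_pos: [538.3, 95.2, 132.4]
tcp_rot: [0.015, 0.999, 0.005, 0.044]
force: [-0.5, 0.6, 1.0]
grip_width: 63.9
```

```bash
python3 -c "
from h import *
go([538,93,200],0.6); t=snap('scene','s9.png'); s=snap('wrist','w9.png')
cv2.imwrite('pics/c9.png',np.hstack([cv2.resize(s['color'],(400,300)),cv2.resize(t['color'][150:270,335:475],(400,343))[:300]])[:,:,::-1])
"
```

```text
t 17.6667 tcp [538.3  95.2 132.4] ang 0.69 w 63.90031694731951 F [-0.5  0.6  1. ]
turn tool z 0.09
shift after turn [  5.7   4.3 -67.3]
```

View pics/c9.png

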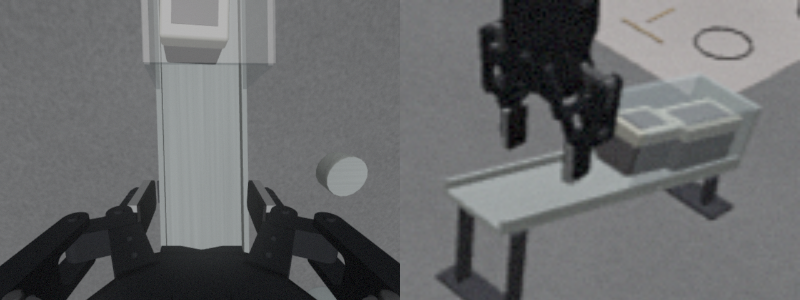

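The short box has slid up behind the long one. I'll retreat and check from above, measuring both boxes.

Request:
{"op": "servo_tool", "data": {
  "steps": [
    [64,[0,0,-25],0],
    [70,[0,0,-35],0],
    [70,[0,0,-30],0],
    [70,[-15,30,0],0],
    [70,[-15,35,0],0],
    [70,[-15,35,0],0],
    [70,[-15,35,0],0],
    [70,[0,0,0],0]
  ]
}}

```text
time: 18.43
ee_pos: [470.1, -41.5, 226.0]
tcp_rot: [0.016, 0.999, 0.009, 0.045]
force: [0.1, 0.3, 0.1]
grip_width: 69.8
```

```bash
python3 -c "
from h import *
go([0,0,0]); t=snap('scene','s10.png'); s=snap('top','t10.png')
a=cv2.resize(s['color'][165:250,120:310],(800,358),interpolation=2); b=cv2.resize(t['color'][165:245,345:475],(390,240),interpolation=2)
o=np.zeros((598,800,3),np.uint8); o[:358]=a; o[358:,:390]=b; cv2.imwrite('pics/c10.png',o[:,:,::-1])
# expected lid outlines (z=44) in top view
for n,x,h in(('long',40,40),('short',107,27)):
  for e in(-h,h):
    c,si=np.cos(.2618),np.sin(.2618); X=x+e
    for w in(-21,21):
      p=[538.8+.0105*X+w,310.5-X*c+44*si,35+X*si+44*c]; q=proj(s,p); print(n,e,w,((q-[120,165])*4.21).round())
"
```

```text
t 18.4333 tcp [470.1 -41.5 226. ] ang 1.1 w 69.77138588676347 F [0.1 0.3 0.1]
shift after turn [-487.7  -56.6  180.9]
long -40 -21 [104. 231.]
long -40 21 [109. 147.]
long 40 -21 [254. 225.]
long 40 21 [258. 139.]
short -27 -21 [254. 225.]
short -27 21 [258. 139.]
short 27 -21 [357. 221.]
short 27 21 [361. 134.]
```

View pics/c10.png

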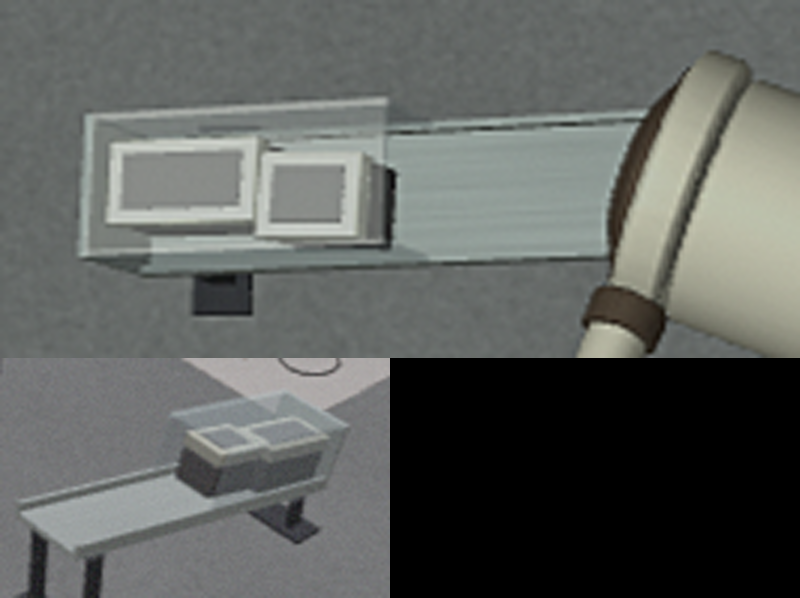

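```bash
python3 -c "
from h import *
s=load('t10.png'); t=arm.snapshot('top'); print(np.abs(t['color'][180:245,130:225].astype(int)-s['color'][180:245,130:225]).mean())
print(arm.hand_in())"
```

```text
0.903859649122807
the job is handed in; nothing more can be done
None
```

Both job boxes are in the lane: the long one against the end stop and the short one right behind it. I handed the job in at about 18.5 s, with the gripper clear of the lane.

I gripped each box across its width and lowered it onto the loading spot. I pressed it lightly so it pivoted to the slope, then let go so it slid down by itself.

**Final position:** the top view matches the home positions to about 2–4 mm, with no visible gap between the boxes. The short box sits about 7 mm toward the robot from where a centred box would be, but it is inside the rims. A second picture just before hand-in showed nothing moving.

**Force:** contact force peaked at about 22 N in the readings I took, which come only at the end of each move.

**What was off:** the tool slowly tilted to about 5° over the run, which I could not correct with the moves available. The short box was probably slightly rolled when released, so it may have settled a few millimetres onto the bed.

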